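# Plant the stabilizer jack of a microscope slab and lock it

## Task

Turn the hand crank of the microscope slab's stabilizer jack clockwise (seen from above) until the leg's rubber foot is firmly planted on the yellow pad: feel for the crank load to rise to about one and a half times its free-turning load, and never force it to twice that load or beyond. Then let go of the crank and push the red-tipped lock lever all the way over, away from the robot, to lock the leg under that load. Do not knock the dishes, the jar or the slide tray about, and end with the hand clear of everything.

Things in the scene. Friction and masses are not known exactly. Their poses are not given: they have to be found in the camera images.
- rig: Fixed stone slab (300 x 400 mm, top at z 80 mm, feet on the bench) carrying a cream microscope and, at its +y end, the blue jack. Origin: on the bench under the crank's axis, z up, +x away from the robot give or take the yaw. Slab y -70 to -470 mm; nearest microscope face at y -260 mm, its top at z 430 mm. Blue gear housing 64 x 64 mm about the axis, up to z 133 mm.
- crank_axis (a point): Point on the vertical axis of the crank, 183 mm above the bench: the same height as the middle of the crank's knob.
- crank_knob (a point): Middle of the crank's upright black knob: diameter 23 mm, z 158 to 209 mm, 65 mm from the crank's axis, on a flat steel arm with its top at z 156 mm. It spins freely on its pin, so it can be held with a fixed hand orientation and led round in a circle. Free turning takes about 7.7 N along its path (0.5 N m); with the foot on the pad this rises by 11 N per further rad of crank.
- crank (a joint): Crank angle, rad; grows clockwise seen from above, which lowers the leg 6 mm per rad; range 0 to 9, more than a full turn; stays where it is left, also under load. Well planted: 2.6 to 6 N above the free-turning force at the knob (0.23 to 0.54 rad past first touch; best 0.38). More than 8.8 N above it (0.79 rad past touch) overloads the jack: a failure even for a moment.
- jack_leg: Steel leg, diameter 28 mm, with a sprung rubber foot (diameter 52 mm, 20 N per mm) under it, on the crank's axis. Origin on the axis, 4 mm above the underside of the unloaded foot. Under it a round yellow pad, diameter 80 mm, whose thickness (3 to 15 mm) changes and is not measured: the foot starts 23 to 43 mm clear (3.8 to 7.2 rad of crank). Planted: foot load 28 to 65 N; over 95 N is overload.
- lock (a joint): Angle of the lock lever, rad: about 0 = unlocked, leaning towards the robot (rig -x) by 0.6 rad from upright; 1.2 = fully locked, leaning away (rig +x) by 0.6 rad. Stiff (0.06 N m, about 1 N at the tip), stays where it is left.
- lock_tip (a point): Centre of the red ball (diameter 26 mm) at the end of the lock lever, 62 mm from its pivot. The pivot's axis runs along rig y through rig (0, -155, 114) mm, so the lever swings in the plane of rig x and z. It stands on a grey block, 70 x 50 mm, top 117 mm above the bench. Behind it, towards -y, is the microscope.
- dishes: Stack of five closed petri dishes, diameter 90 mm, 75 mm tall, loose; origin centre of its underside. To be left alone.
- reagent: Closed brown jar, diameter 52 mm, 115 mm tall, loose; origin centre of its underside. To be left alone.
- slide_tray: White open slide tray, 85 x 110 x 22 mm, loose; origin centre of its underside. To be left alone.

How it is judged:
By the outcome, as a careful person would: the job done as asked, in the order asked, and still so for the second after the job is handed in, with the robot touching nothing.
It also fails if it takes over 72 s, if anything falls off the work surface, if the arm or the gripper's body presses on something with over 40 N, if the wrist force passes 120 N, or if a joint passes its speed limit or range.

## Robot

A 7-joint arm with a two-finger parallel gripper is mounted at the origin on the work surface. World frame = base frame: x ahead of the robot, y to its left, z up, the work surface at z = 0. Lengths are in mm, angles in degrees, forces in N, time in s.
With the tool pointing down it reaches from about 400 to 850 mm from the base axis. Payload 4.4 kg.
Tool frame: the origin (TCP) lies midway between the tips of the shut fingers; the grasp point (between the pads) lies 19 mm behind it; z points along the fingers, y is the line along which they close (so a half turn about z gives the same grasp; the last joint's range is limited). The gripper opens to 94 mm and grips with 3 to 60 N. Pads are 16 mm wide; open, the fingers measure 119 mm over their backs; the gripper's body (75 mm by 177 mm) begins 78 mm behind the grasp point.
Start: joints at [71.746, 36.005, 2.206, 86.941, -1.547, 57.084, -1.146], TCP at [162.604, -629.347, 205.478] pointing down, gripper open.
Joint ranges: [-175.42, 175.42], [-21.48, 121.26], [-71.46, 75.88], [10.55, 141.38], [-63.04, 243.04], [13.31, 113.54], [-168.57, 168.57]. Speed limits (degrees/s): [147.25, 147.25, 180, 180, 180, 180, 180].

## Interface

Orientations are given as [roll, pitch, yaw] about the fixed x, y, z axes, in that order (R = Rz(yaw) Ry(pitch) Rx(roll)).
In Python, from workcell import arm gives the robot as it stands. Calls block until the motion is done:
- arm.move_to(position, orientation): joint-space move of the TCP to a pose.
- arm.move_linear(position, orientation=None, feed=150): straight line of the TCP; orientation=None keeps the orientation; feed is the mean speed in mm/s.
- arm.goto_joints(angles): joint-space move.
- arm.move_gripper(opening, strength=None): finger opening in mm; strength is the grip in N (None keeps the last); returns when the fingers have stopped.
- arm.pause(seconds).
- arm.solve_ik(position, orientation): joint angles nearest the present ones, or None.
- arm.state(): the state.
- arm.get_image(name): name is "scene" or "top" or "wrist"; returns the picture (480x640x3 uint8, red, green, blue); there is no depth.
- arm.camera_params(name): a dict with "K" (3x3 intrinsics, pixels), "eye" and "rotation" of the camera in the world. Camera axes: x right, y up, looking along -z (the intrinsics and any distortion apply to the point x, -y, -z); pixel columns grow to the right and rows downward; lengths in mm; the calibration is good to about 2 mm. A picture is of the moment at which its call begins: read the wrist's pose just before it. camera_params takes no time and is no camera call; for the wrist camera it gives the pose at the moment of the call.
A pose or a line that the arm cannot do raises arm.Unreachable and nothing moves.
- arm.finish_job(): hands the job in; it is judged then, once.
The state is a dict: "t": time; "joints": joint angles; "qvel": joint speeds; "effort": joint torques, N m; "eef_pos": TCP position; "ee_rot": TCP orientation; "wrist_force": force on the tool from outside, world axes, zero at the start; "moment": the same for the moment, N m; "width": finger opening in mm; "finger_force": force on a finger pad.
Only numpy, scipy, OpenCV 4.12 (cv2) and the standard library are available. Lean on these libraries where they do the work, as an engineer would, in place of code of your own. Each camera call takes 0.05 s, during which the arm holds its last target. There are 200 camera calls.

## Working session

There is one attempt and no reset: what is moved stays moved. The work goes in short steps, each a Python script; the robot and the scene stay as the last script left them, time stands still between calls to the robot, and variables do not carry over. Pictures are saved under pics/ and viewed, at most 10 in all, crops included, and the job is handed in when it is done.

```bash
mkdir -p pics; ls; python3 - <<'E'
from workcell import arm
import cv2
for n in("scene","top"):
    cv2.imwrite(f"pics/{n}0.png",arm.get_image(n)[:,:,::-1])
    p=arm.camera_params(n);print(n,p)
s=arm.state();print(s)
E
```

```text
pics
scene {'K': array([[599.24487994,   0.        , 318.29924539],
       [  0.        , 599.24487994, 238.09886691],
       [  0.        ,   0.        ,   1.        ]]), 'eye': array([872.27264532, 734.87864634, 808.19801718]), 'rotation': array([ 45.33967747,  -0.22092791, 153.97602137])}
top {'K': array([[445.4725939 ,   0.        , 316.64386127],
       [  0.        , 445.4725939 , 238.40689483],
       [  0.        ,   0.        ,   1.        ]]), 'eye': array([410.05935428, 104.68143791, 870.99519427]), 'rotation': array([ 11.22422142,   1.83755655, -88.79892803])}
{'t': 0.1, 'joints': array([71.7469864 , 36.0518882 ,  2.20509298, 86.98842997, -1.54496305,
       57.0837142 , -1.14668612]), 'qvel': array([-0.08436403, -0.19526177, -0.00785338, -0.09832826, -0.02439508,
        0.02302036,  0.08248576]), 'effort': array([ 1.85810160e-03, -5.50785649e+01,  1.14701349e+00, -1.87114781e+01,
       -5.22310159e-02,  1.91909121e-02,  5.94441326e-05]), 'eef_pos': array([ 162.41013291, -628.78405242,  204.67666356]), 'ee_rot': array([-1.79905767e+02,  3.90049385e-03,  1.44814105e+01]), 'wrist_force': array([-0.4780975 ,  0.73600536,  0.51490328]), 'moment': array([ 0.0445387 ,  0.00654881, -0.04327289]), 'finger_force': 0.0, 'width': 93.83316361343061}
```

View pics/top0.png

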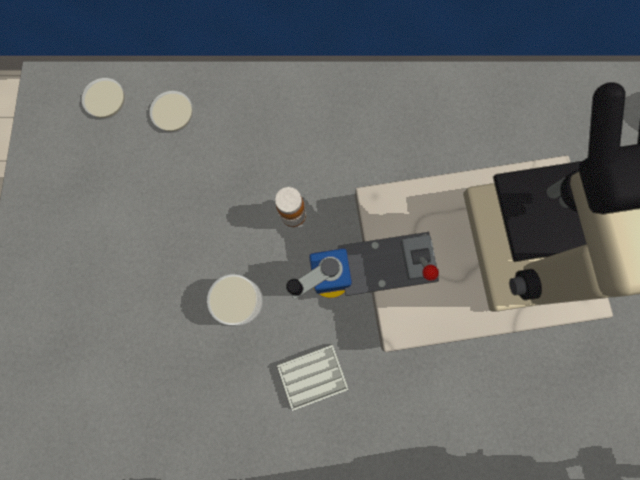

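View pics/scene0.png

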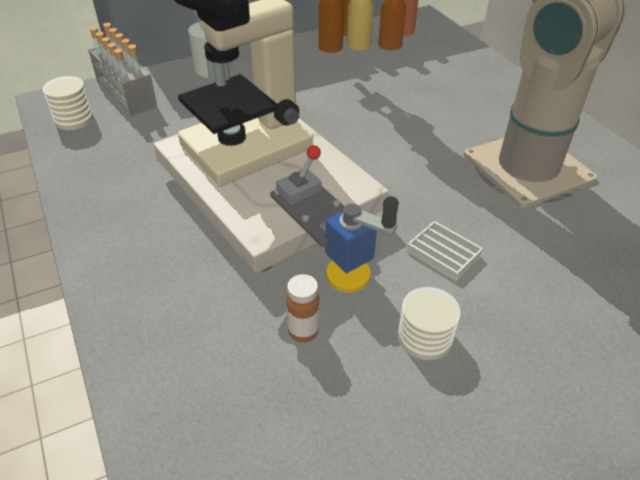

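Top view: knob at about (295,287), hub (331,267), red ball (430,272), jar (290,205), dishes (234,300), tray (312,378). Scene view: knob (391,211), hub (352,213), ball (314,153).

```bash
cat > h.py <<'E'
import numpy as np,cv2
from scipy.spatial.transform import Rotation as Ro
from workcell import arm
def ray(n,px,p=None):
    p=p or arm.camera_params(n); K=p["K"]
    d=np.linalg.inv(K)@[px[0],px[1],1]; d=np.array([d[0],-d[1],-d[2]])
    return p["eye"],Ro.from_euler('xyz',p["rotation"],degrees=True).apply(d)
def atz(n,px,z):
    e,d=ray(n,px); return e+d*(z-e[2])/d[2]
def tri(l):
    A=0;b=0
    for n,px in l:
        e,d=ray(n,px);d=d/np.linalg.norm(d);P=np.eye(3)-np.outer(d,d);A=A+P;b=b+P@e
    return np.linalg.solve(A,b)
E
python3 - <<'E'
from h import *
np.set_printoptions(precision=1,suppress=True)
print("knob",tri([("top",(294.5,287)),("scene",(391,200))]),atz("top",(294,287),209),atz("scene",(391,212),183))
print("hub",tri([("top",(331,267)),("scene",(352,211))]),atz("top",(331,267),165),atz("scene",(352,211),165))
print("ball",tri([("top",(430,272)),("scene",(314,153))]))
print("slab corners",atz("top",(358,188),80),atz("top",(385,349),80),atz("top",(611,317),80),atz("scene",(263,255),80),atz("scene",(386,190),80))
print("jar",atz("top",(288,198),115),"dish",atz("top",(233,300),75),"tray",atz("top",(312,378),22))
g=arm.get_image("top")[225:325,250:450];g2=arm.get_image("scene")[130:290,270:430]
cv2.imwrite("pics/c.png",np.hstack([cv2.resize(g[:,:,::-1],(400,200),interpolation=2)[:, :],cv2.resize(g2[:,:,::-1],(200,200),interpolation=2)]))
E
```

```text
knob [466.5 160.9 205.2] [466.9 160.8 209. ] [465.5 164.7 183. ]
hub [503.7 107.4 153.9] [503.6 106.4 165. ] [508.8 119.1 165. ]
ball [497.  -49.3 163.7]
slab corners [662.6  58.9  80. ] [374.6  11.8  80. ] [ 436.6 -374.3   80. ] [647.8  69.8  80. ] [375.1  13.6  80. ]
jar [631.6 184.2 115. ] dish [453.3 280.5  75. ] tray [317.4 138.5  22. ]
```

```bash
python3 - <<'E'
from h import *
np.set_printoptions(precision=0,suppress=True)
for y in range(-180,180,30):
    r=[arm.solve_ik(p,[180,0,y]) for p in([466,161,250],[466,161,164],[570,107,164],[440,107,164],[505,43,164],[430,-60,150],[540,-45,150])]
    print(y,[None if q is None else (q[0],q[4],q[6]) for q in r] if any(q is not None for q in r) else 0)
for p in([160,-450,560],[480,-30,560],[440,150,450]): print(p,arm.solve_ik(p,[180,0,14.5]))
E
```

```text
-180 [(np.float64(21.547436708431903), np.float64(34.650837371738554), np.float64(30.542392363671716)), (np.float64(16.058361912284642), np.float64(41.57756371307802), np.float64(24.817966373830394)), (np.float64(13.867503380842562), np.float64(33.05726699211596), np.float64(45.859150511965)), (np.float64(21.561939683298288), np.float64(38.6922292434666), np.float64(31.203272985150832)), (np.float64(21.121421510871368), np.float64(30.8413200814178), np.float64(50.65742540928182)), (np.float64(33.95492339594461), np.float64(30.274054836653075), np.float64(61.62016372195251)), (np.float64(28.527047510043225), np.float64(31.801925732468113), np.float64(60.873813155732606))]
-150 [(np.float64(18.232988824771112), np.float64(30.095721193071952), np.float64(65.506503094366)), (np.float64(11.14273057901936), np.float64(35.13060264406059), np.float64(61.50514286710496)), (np.float64(21.551082595603802), np.float64(44.7467192474645), np.float64(65.45518577364061)), (np.float64(23.312117661125228), np.float64(40.95079557066324), np.float64(58.694054555633784)), (np.float64(30.238513340765653),
[... 6596 characters left out ...]
t64(39.45132357850746), np.float64(-2.969588690147627)), (np.float64(10.420229488306722), np.float64(28.46549690619359), np.float64(20.034840029160538)), (np.float64(18.423468539128393), np.float64(34.904270634620836), np.float64(5.364956734280625)), (np.float64(17.122107790944515), np.float64(26.25260509280221), np.float64(25.296204756784636)), (np.float64(29.33533391457495), np.float64(25.379811461749053), np.float64(36.935363436609556)), (np.float64(24.772524338486047), np.float64(27.09137923996723), np.float64(35.39851776129228))]
[160, -450, 560] [65. 10.  3. 73. -0. 97. -8.]
[480, -30, 560] [ 25.  12. -34.  71.   7.  98. -83.]
[440, 150, 450] [  18.   13.  -51.   90.   10.   82. -110.]
```

```bash
python3 - <<'E'
from h import *
np.set_printoptions(precision=1,suppress=True)
arm.move_linear([160,-600,330],feed=250)
arm.move_to([160,-450,560],[180,0,14.5])
q=arm.state()["joints"].copy(); q[0]-=85; q[2]=0
arm.goto_joints(q); s=arm.state(); print(s["t"],s["eef_pos"],s["ee_rot"],s["joints"])
q=arm.solve_ik([480,140,290],[180,0,99]);print(q)
arm.move_to([480,140,290],[180,0,99])
p=arm.camera_params("wrist");cv2.imwrite("pics/w1.png",arm.get_image("wrist")[:,:,::-1]);print(p)
s=arm.state(); print(s["t"],s["eef_pos"],s["ee_rot"],s["wrist_force"],s["moment"])
import pickle;pickle.dump(p,open("w1.pkl","wb"))
E
```

```text
4.2667 [457.6 136.5 557.9] [-179.8   -0.4  101.7] [-19.7  10.2   0.1  72.7  -0.4  97.3  -8. ]
[-19.4  18.2  -0.1 103.6   0.   58.2 -10.5]
{'K': array([[431.2,   0. , 319.7],
       [  0. , 431.2, 240.3],
       [  0. ,   0. ,   1. ]]), 'eye': array([468. , 217. , 470.9]), 'rotation': array([-15.5,  -0.1,   9. ])}
5.3667 [481.3 140.3 291.4] [179.8  -0.   99. ] [-0.1  0.6  0.4] [-0.1 -0.1  0.1]
```

View pics/w1.png

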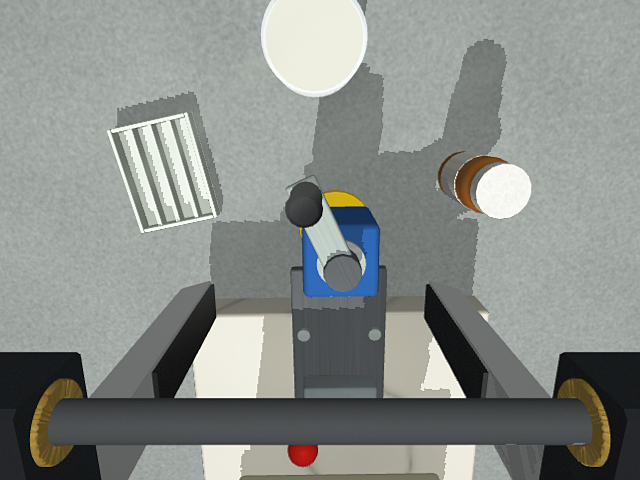

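Wrist view: knob top disc at (304,208), hub boss top at (342,271), ball at (303,452).

```bash
python3 - <<'E'
from h import *
import pickle
np.set_printoptions(precision=1,suppress=True)
p=pickle.load(open("w1.pkl","rb"))
def az(px,z):
    e,d=ray(0,px,p);return e+d*(z-e[2])/d[2]
print(az((304,208),209),[az((342,271),z) for z in(156,165,175)],az((303,452),165),arm.state()["eef_pos"])
print("housing",az((303,296),133),az((380,296),133))
E
```

```text
[467.1 164.2 209. ] [array([503.2, 109. , 156. ]), array([502.2, 112.1, 165. ]), array([501.1, 115.5, 175. ])] [497.1 -54.1 165. ] [481.3 140.3 291.4]
housing [477.1  74.  133. ] [541.3  84.1 133. ]
```

```bash
cat >> h.py <<'E'
import json,os
O=[180,0,99]; Z=167
def rec(c,n=1):
    s=arm.state();f=s["wrist_force"];p=s["eef_pos"]
    d=p[:2]-c;a=np.arctan2(d[1],d[0]);u=d/np.hypot(*d);t=np.array([u[1],-u[0]])
    return [s["t"],a,np.hypot(*d),-f[:2]@t,f[:2]@u,f[2],p[0],p[1],p[2]]
E
python3 - <<'E'
from h import *
np.set_printoptions(precision=2,suppress=True)
c=np.array([504.3,109.5])
arm.move_linear([467,163,250],O,feed=150)
arm.move_linear([467,163,Z],O,feed=120)
arm.pause(.2)
f0=np.mean([arm.state()["wrist_force"] for _ in range(3)],0);print("bias",f0)
np.save("f0.npy",f0)
arm.move_gripper(22,35); arm.pause(.2)
s=arm.state();print(s["t"],s["width"],s["finger_force"],s["eef_pos"],s["wrist_force"])
p=s["eef_pos"]; r=rec(c);a=r[1];print(np.array(r))
D=[]
for k in range(12):
    a-=np.radians(6); arm.move_linear([c[0]+65*np.cos(a),c[1]+65*np.sin(a),Z],O,feed=40)
    r=rec(c);D.append([a]+r);print(np.array(D[-1]))
json.dump(D,open("D0.json","w"))
E
```

```text
bias [-0.07  0.31  0.66]
8.2167 22.552260502802042 28.890225483446557 [467.55 163.1  167.05] [ 3.17  0.63 -2.21]
[  8.22   2.17  64.99  -2.97  -1.27  -2.21 467.55 163.1  167.05]
[  2.07   8.55   2.11  65.01   3.9    0.55   5.15 471.13 165.41 166.95]
[  1.96   8.87   2.    64.95   4.82   0.49   5.72 477.14 168.5  166.96]
[  1.86   9.18   1.9   64.9    4.84  -0.36   4.59 483.49 170.97 166.96]
[  1.75   9.5    1.79  64.87   4.58  -0.05   5.34 490.04 172.79 166.97]
[  1.65   9.82   1.69  64.78   4.29  -0.87   5.03 496.73 173.84 166.95]
[  1.54  10.13   1.58  64.74   4.18  -0.73   6.13 503.51 174.24 166.96]
[  1.44  10.45   1.48  64.7    4.95  -1.14   5.37 510.34 173.92 166.95]
[  1.33  10.77   1.37  64.69   5.03  -0.93   5.36 517.19 172.9  166.98]
[  1.23  11.08   1.26  64.66   5.2   -0.32   5.75 523.9  171.12 166.98]
[  1.12  11.4    1.16  64.63   5.49  -1.7    4.88 530.37 168.63 166.97]
[  1.02  11.72   1.05  64.61   4.9   -0.95   5.02 536.55 165.49 166.98]
[  0.92  12.03   0.94  64.62   5.07  -0.79   5.27 542.3  161.77 166.97]
```

```bash
cat > crank.py <<'E'
from h import *
c=np.array([504.3,109.5])
f0=np.load("f0.npy")
def step(a,feed,n=2):
    arm.move_linear([c[0]+64.9*np.cos(a),c[1]+64.9*np.sin(a),Z],O,feed=feed)
    R=[]
    for i in range(n):
        if n>1: arm.pause(.03)
        R.append(rec(c))
    m=np.mean(R,0); m[1]=R[-1][1]
    u=np.array([np.cos(m[1]),np.sin(m[1])]);t=np.array([u[1],-u[0]])
    # cumulative clockwise target, lag mm, tangential force
    lag=((m[1]-a+np.pi)%(2*np.pi)-np.pi)*65
    return [2.172-a,lag,m[3]+f0[:2]@t,m[4]-f0[:2]@u,m[5],m[2],m[0]]
E
python3 - <<'E'
from crank import *
np.set_printoptions(precision=2,suppress=True)
a=0.917; D=[]
while 2.172-a<3.35:
    a-=np.radians(9); D.append(step(a,70,1)); 
print(np.array(D)[::3])
D=[]
while 2.172-a<7.8:
    a-=np.radians(3); D.append(step(a,40)); A=np.array(D)
    if len(D)<10: continue
    b=np.median(A[:max(8,len(D)-8),2]) if len(D)<30 else np.median(A[-30:-8,2])
    if A[-1,2]>b+4 or np.median(A[-4:,2])>b+2.0: break
    if D[-1][-1]>45: break
json.dump(D,open("D1.json","w")); print(b,a); print(A[:-14:4,:]); print(A[-14:])
E
```

```text
[[ 1.41  0.82  3.81 -1.73  4.31 64.61 12.32]
 [ 1.88  0.27  2.06 -3.92  5.44 64.66 13.2 ]
 [ 2.35  0.99  2.92 -2.86  4.54 64.83 14.07]
 [ 2.83  1.06  3.73 -4.21  0.79 65.05 14.95]
 [ 3.3   0.37  3.09 -2.73 -0.31 65.23 15.82]]
5.527424965897357 -3.7430291028248557
[[ 3.51  1.55  5.33 -2.87 -3.54 65.26 16.42]
 [ 3.72  2.04  5.99 -2.93 -4.28 65.37 17.68]
 [ 3.93  2.41  5.69 -3.12 -5.47 65.43 18.95]
 [ 4.13  2.8   5.21 -2.22 -5.64 65.45 20.22]
 [ 4.34  3.19  4.93 -1.64 -5.55 65.47 21.48]
 [ 4.55  3.4   4.99 -1.28 -5.02 65.48 22.75]
 [ 4.76  3.66  5.66 -1.55 -3.   65.49 24.02]
 [ 4.97  3.9   5.47 -1.36 -1.44 65.48 25.28]
 [ 5.18  4.15  6.   -0.25  0.47 65.43 26.55]]
[[ 5.23  4.21  4.9  -0.16  1.74 65.42 26.87]
 [ 5.29  4.31  5.98  0.05  1.59 65.42 27.18]
 [ 5.34  4.38  5.33  0.27  2.83 65.39 27.5 ]
 [ 5.39  4.42  5.52 -0.1   2.94 65.37 27.82]
 [ 5.44  4.49  5.91  0.73  3.9  65.38 28.13]
 [ 5.5   4.54  5.99  0.92  4.25 65.34 28.45]
 [ 5.55  4.61  5.51  0.72  4.78 65.33 28.77]
 [ 5.6   4.68  6.23  1.4   4.99 65.3  29.08]
 [ 5.65  4.94  6.77  1.81  6.   65.28 29.4 ]
 [ 5.71  5.2   6.85  1.68  6.19 65.26 29.72]
 [ 5.76  5.45  7.03  2.28  7.65 65.24 30.03]
 [ 5.81  5.75  7.61  2.03  9.26 65.2  30.35]
 [ 5.86  6.01  8.17  2.    8.97 65.18 30.67]
 [ 5.92  6.25  8.93  2.95 10.27 65.18 30.98]]
```

Touch shows at the kink (5.61 commanded, about 5.54 rad of knob); now about 0.285 rad past with +3.2 N, consistent with 11 N/rad. Two more steps, then unload and release.

```bash
python3 - <<'E'
from crank import *
np.set_printoptions(precision=2,suppress=True)
a=-3.7430291
for k in range(2):
    a-=np.radians(3); r=step(a,40); print(np.array(r),"knob",r[0]-r[1]/65)
for k in range(6):
    a+=1.2/65; r=step(a,20); print(np.array(r),"knob",r[0]-r[1]/65)
    if r[2]<1.5: break
E
```

```text
[ 5.97  6.51  9.09  2.85 11.31 65.13 31.3 ] knob 5.867224686171584
[ 6.02  6.76 10.01  3.03 12.5  65.13 31.62] knob 5.9157659681237735
[ 6.    5.59  7.47  3.77  9.01 65.09 31.93] knob 5.915317149093315
[ 5.98  4.47  5.09  2.98  7.68 65.09 32.25] knob 5.914121052521379
[ 5.96  3.28  4.85  2.74  6.57 65.09 32.57] knob 5.913929430363106
[ 5.95  2.08  3.67  2.48  6.04 65.09 32.88] knob 5.913883059233877
[ 5.93  0.86  3.05  2.76  5.62 65.07 33.2 ] knob 5.914279356170525
[ 5.91 -0.24  0.35  3.44  2.95 65.05 33.52] knob 5.912597742071643
```

```bash
python3 - <<'E'
from crank import *
np.set_printoptions(precision=2,suppress=True)
th=np.radians(9.2)
W=lambda x,y,z:[504.5+x*np.cos(th)-y*np.sin(th),109.5+x*np.sin(th)+y*np.cos(th),z]
arm.move_gripper(60); arm.pause(.1); s=arm.state();print(s["width"],s["wrist_force"])
p=s["eef_pos"]; arm.move_linear([p[0],p[1],270],O,feed=120)
arm.move_gripper(0,20)
L=[180,0,99.2]
arm.move_linear(W(-100,-155,270),L,feed=200)
arm.move_linear(W(-100,-155,150),L,feed=150)
arm.pause(.2);f0=arm.state()["wrist_force"];print("bias",f0)
arm.move_linear(W(-66,-155,150),L,feed=80)
u=np.array([np.cos(th),np.sin(th)])
for x in list(np.arange(-56,9,8))+list(range(10,25,2)):
    arm.move_linear(W(x,-155,150),L,feed=60)
    s=arm.state(); f=s["wrist_force"]-f0; fx=-f[:2]@u
    print(round(s["t"],2),x,(s["eef_pos"][:2]-W(0,-155,0)[:2])@u,fx,f[2])
    if fx>12: break
cv2.imwrite("pics/l.png",np.hstack([cv2.resize(arm.get_image(n)[r0:r0+150,c0:c0+200,::-1],(400,300)) for n,r0,c0 in(("top",200,300),("scene",100,220))]))
E
```

```text
60.39104239376479 [ 0.95 -0.17  0.11]
bias [-0.47  0.25  0.4 ]
39.6 -56 -55.892428382174785 0.8431938933707335 1.0243892774150598
39.88 -48 -47.59440225782637 0.5867692360651537 -0.07851726029863132
40.17 -40 -38.78126441753188 -0.7526436542598915 0.10783303473901451
40.45 -32 -31.045400479640765 -0.014379221309281391 0.28375251023466275
40.73 -24 -23.21722145816384 -0.4267057533260107 -1.8670252226493658
41.02 -16 -15.34124854422746 0.5138312444020093 -0.3745798589097014
41.3 -8 -7.397784783068645 0.13747085420755528 -1.1455337074754997
41.58 0 0.6966778483117505 -0.24379235129327723 -0.9045507958787568
41.87 8 8.765314615464456 -0.506366120542137 -0.8924722754046528
42.12 10 10.043452621631982 -0.15421539534970868 -0.8861889208244578
42.37 12 10.7195210387979 3.7090389165939404 1.2360256784316543
42.62 14 10.817823812612499 8.27431368173289 4.925578097869255
42.87 16 10.95520538066202 12.429911033353152 9.717289165850353
```

View pics/l.png

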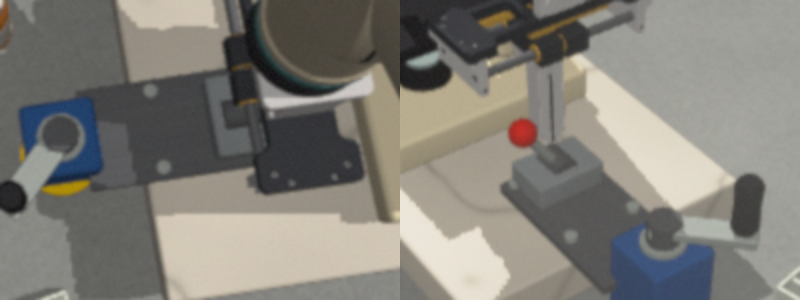

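The lever hit its hard stop leaning away (ball at crop (521,133)); crank stayed put. Now I'll back off, lift and verify before handing in.

```bash
python3 - <<'E'
from crank import *
th=np.radians(9.2)
W=lambda x,y,z:[504.5+x*np.cos(th)-y*np.sin(th),109.5+x*np.sin(th)+y*np.cos(th),z]
L=[180,0,99.2]
arm.move_linear(W(-30,-155,150),L,feed=80)
arm.move_linear(W(-60,-155,300),L,feed=150)
arm.move_linear(W(-100,-120,450),L,feed=200)
arm.pause(.3);s=arm.state();print(s["t"],s["eef_pos"],s["wrist_force"])
cv2.imwrite("pics/e.png",np.hstack([cv2.resize(arm.get_image(n)[:,:,::-1],(400,300)) for n in("top","scene")]))
E
```

```text
46.1 [424.86695936 -25.04246743 449.35464401] [ 0.00580144 -0.31357561  0.39252853]
```

View pics/e.png

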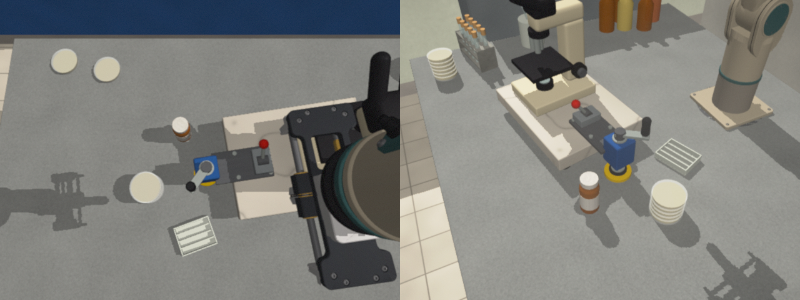

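The lever leans away (ball at (264,144) in the top half), the foot is on the pad, the dishes, jar and tray are where they were, and the hand is clear.

```bash
python3 -c "
from workcell import arm
print(arm.finish_job())"
```

```text
the job is handed in; nothing more can be done
None
```

The job is handed in: the foot is planted about 0.38 rad past first touch (about +4 N at the knob), the lock lever is pushed to its stop away from the robot, and the hand is clear with the dishes, jar and tray undisturbed, at about 46 s on the robot's clock.

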